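# Take the amber filter holder out of the lever arch file

### The arm

A 7-joint arm with a two-finger parallel gripper is mounted at the origin on a cart in front of the work surface, level with it; the furniture and walls round the work are solid. World frame = base frame: x ahead of the robot, y to its left, z up, the work surface at z = 0. Lengths are in m, angles in rad, forces in N, time in s.
With the tool pointing down it reaches from about 0.425 to 0.8 m from the base axis. Payload 8.3 kg.
Tool frame: the origin (TCP) lies midway between the tips of the shut fingers; the grasp point (between the pads) lies behind it (arm.grasp_offset is the z of the grasp point in the tool frame, in m); z points along the fingers, y is the direction in which the jaws open and shut (so a half turn about z gives the same grasp; the last joint's range is limited). The gripper opens to 85 mm and grips with 20 to 120 N. Pads are 22 mm wide; open, the fingers measure 114 mm over their backs; the gripper's body (76 mm by 85 mm) begins 54 mm behind the grasp point. The pads swing forward as they close: fully open they stand 13 mm farther back than shut.
Start: joints at [1.051, 0.383, 0.016, 1.37, -0.006, 1.388, -0.046], TCP at [0.276, -0.561, 0.231] pointing down, gripper open.
Joint ranges: [-2.95, 2.95], [-0.25, 2.06], [-1.52, 1.56], [0.18, 2.33], [-1.44, 4.58], [0.02, 2.06], [-3.01, 3.01]. Speed limits (rad/s): [2.39, 2.39, 3.01, 3.01, 3.14, 3.14, 3.14].

### API

Orientations are given as [roll, pitch, yaw] about the fixed x, y, z axes, in that order (R = Rz(yaw) Ry(pitch) Rx(roll)).
In Python, from plant import sensors, grab_frame, order, spot_in, arm gives the robot as it stands.
- The arm moves only by the tool move_arm, never from a script. Its argument "targets" is a list of rows, each a list of 7 numbers: the shift along the tool's x, y, z in units of 100 mm (1.0 is 100 mm), then the turn, a rotation vector about the tool's x, y, z in units of 2 pi rad (1.0 is 2 pi rad), then the gripper command: -1 is fully open, 1 is shut, values between are in proportion. A call has 1 to 20 rows; each row is the pose to reach, as a shift and turn from the pose commanded when the call began, along the tool's axes at that moment, turning the shorter way round; what a row does not reach only later rows make up. A row lasts 1/10 s, in which the tool goes at most 50 mm and 8.59 degrees, less where a joint would pass 70% of its speed; a pose out of reach is approached as far as the arm can. A call with a number of a shift or a turn outside -1 to 1 is refused whole. A call with a gripper value outside its range is refused whole. The fingers move at their own pace and stop on an object; the grip force is fixed at half the most. Time passes only in rows, so rows that repeat a pose let the fingers close. It gives the time, the measured TCP pose, the force and the opening at its end, in the units of the state.
- sensors.read_state(): the state, without advancing time (a new reading comes with each control period).
- grab_frame(name): name is "scene" or "top" or "wrist"; returns a dict with "image" (420x560x3 uint8, red, green, blue), "camera_matrix" (3x3 intrinsics, pixels), "position" and "orientation" of the camera in the world. Camera axes: x right, y down, z forward; pixel columns grow to the right and rows downward; lengths in m; the calibration is good to about 2 mm. A picture is of the moment at which its call begins. There is no depth.
- order.sign_off(): hands the job in, once; it reports no verdict.
Trained networks look in a picture, given as the dict that the camera call returned (one of the last four; its "shot" number tells which), for a name from the list of things; names that differ only in an ending like _2 or _b are one class to them, and where a whole thing is asked for, a point or a joint stands for the part that bears it (a point fixed in the world has none). Each returns a list of dicts, best first, with "conf" (0 to 1); they miss things now and then, are a little off and sometimes report something else, mostly with a low value. They report only what shows in the picture. A call takes as long as a camera call.
- spot_in(picture, query): "rect" ([left, top, right, bottom] in pixels, round what is visible of it).
The state is a dict: "t": time; "qpos": joint angles; "dq": joint speeds; "effort": joint torques, N m; "eef_pos": TCP position; "tool_rot": TCP orientation; "force": force on the tool from outside, world axes, zero at the start; "torque": the same for the moment, N m; "grip_width": finger opening in m.
Only numpy, scipy, OpenCV 4.12 (cv2) and the standard library are available. Lean on these libraries where they do the work, as an engineer would, in place of code of your own. Each camera call takes 0.05 s, during which the arm holds its last target. There are 200 camera calls.

### The job

The photometer is to be checked with the amber filter, which is kept on top of the stack in the open lever arch file. Lift the file's lever until the rings spring fully open, take only the amber holder straight up off the two posts and lay it gently down flat, right way up, in the shallow white tray, and let go. Then press the lever all the way down again until it locks and the rings are shut over the green and blue holders left in the file; disturb nothing else on the bench.

Things in the scene. Friction and masses are not known exactly. Their poses are not given: they have to be found in the camera images.
- file: dark blue lever arch file, fixed, lying open and flat, light grey inside up, 206 mm (its x) by 382 mm (its y), boards 3 mm thick, with a steel mechanism riveted on (top of its base plate 5 mm above the bench). Origin: on the bench midway between the two posts. x runs along the line of the posts to the lever's rolled end, roughly away from the robot; y to the spine and open cover; z up
- post_tip (a point): pointed tip, 62 mm above the bench, of the post at file x = +40 mm, y = 0; a second one stands at file x = -40 mm. Fixed steel posts, 5 mm thick, which pass through the holes of the stacked holders. Each is met at its tip by a ring, a bent wire 4 mm thick that comes over from file y = +28 mm (top 68 mm above the bench shut, 76 mm open)
- lever (a joint): angle of the lever: 0 = down flat and locked (the start), 1.0 rad = fully raised, at its stop. Dead point at 0.16 rad: below this it snaps down to 0 and locks the rings shut, above it a spring swings it up to 1.0 and the rings open with it. About 2 N at the rolled end lifts it off its lock, up to about 8 N brings it down again
- lever_end (a point): centre of the lever's rolled black end, a cylinder 12 mm thick and 18 mm long lying along file y: pinch it 18 mm wide across file y (it can turn between the fingers) or push it. When down, at file x = +108, y = +48 mm, 27 mm above the bench, with 17 mm free below it; fully raised, at file x = +64 mm, 82 mm up. The steel strip behind it is 13 mm wide
- lever_hinge (a point): point on the lever's hinge axis, which lies along file y: file x = +36, y = +48 mm, 14 mm above the bench. lever_end moves about it on a circle of 73 mm radius in the file's x-z plane, upward and towards the robot as the lever is lifted
- rings (a joint): angle of the pair of rings: 0 = shut on the posts, about 0.72 rad = fully open, swung up and over towards the spine. Driven by the lever. Shut rings do not let any holder off the posts
- amber_holder: top holder of the stack, to be taken: dark grey plastic, two amber glass slides, about 70 g. Body 56 mm (its x) by 80 mm (y -12 to -92 mm), 14 mm thick; at the underside a flange 4 mm thick, 112 mm (x) by 23 mm (y -12 to +11 mm) with 8.5 mm holes at x = -40 and +40, y = 0. Origin: midway between the holes, underside, 33 mm above the bench at the start; axes then as the file's
- amber_holder_center (a point): half-way up the amber holder's 14 mm thick body, at its y = -46 mm, near the centre of mass; 40 mm above the bench at the start. Grip it here across its x, over the 56 mm width, by the upper 10 mm of its sides only: the green holder, just as wide, lies directly below
- green_holder_center (a point): the same point of the green holder, of the same shape, lying directly under the amber one; it stays on the posts
- blue_holder_center (a point): the same point of the blue holder, of the same shape, at the bottom of the stack; it stays on the posts
- tray: shallow white tray with a blue-green lining, fixed, to the right of the file, 190 mm (its x) by 150 mm (its y), inside 182 by 142 mm, walls 4 mm thick and 14 mm high. Origin: centre of its underside, on the bench; z up
- tray_floor (a point): centre of the tray's inner floor, 4 mm above the bench
- wash_bottle: white wash bottle with red cap and bent jet, 67 x 110 x 178 mm, loose, at the right; leave alone. Origin: underside
- bulb: red rubber pipette bulb, 48 x 80 x 48 mm, loose, lying at the right; leave alone. Origin: centre of underside
- marker: red and white marker pen, 135 mm long, 17 mm thick, loose, lying on the file's open cover; leave alone. Origin: centre of underside

How it is judged:
By the outcome, as a careful person would: the job done as asked, in the order asked, and still so for the second after the job is handed in, with the robot touching nothing.
It also fails if it takes over 61 s, if anything falls off the work surface, if the arm or the gripper's body presses on something with over 40 N, if the wrist force passes 120 N, or if a joint passes its speed limit or range.

## Working session

There is one attempt and no reset: what is moved stays moved. The work goes in short steps, Python scripts to look and compute and a tool call to move; the robot and the scene stay as the last step left them, time stands still between calls to the robot, and variables do not carry over. Pictures are saved under pics/ and viewed, about 8 in all and at most 12, crops included, and the job is handed in when it is done.

Besides the shell and the picture viewer there is one more tool, called after "Request:" as a command line: name --pt "numbers of a row" for each row, then --argument value for the rest. move_arm: Moves the arm, as the interface text tells. Shifts and turns lie within -1 to 1; 1 stands for 100 mm of shift or 2 pi rad of turn. Its arguments: {"type":"object","properties":{"targets":{"type":"array"}},"required":["targets"]}

```bash
ls; mkdir -p pics; cat > h.py <<'E'
import numpy as np, cv2
from plant import sensors, grab_frame, order, spot_in, arm
from scipy.spatial.transform import Rotation as R
def cam(f):
    K=np.array(f["camera_matrix"]);p=np.array(f["position"]);o=np.array(f["orientation"])
    Rm=o if o.shape==(3,3) else (R.from_euler('xyz',o).as_matrix() if o.size==3 else None)
    return K,p,Rm
def proj(f,P):
    K,p,Rm=cam(f); c=(np.atleast_2d(P)-p)@Rm; u=c@K.T; return u[:,:2]/u[:,2:]
def at_z(f,uv,z):
    K,p,Rm=cam(f); d=Rm@np.linalg.solve(K,[uv[0],uv[1],1]); return p+d*(z-p[2])/d[2]
def save(f,n): cv2.imwrite(f"pics/{n}.png",cv2.cvtColor(f["image"],cv2.COLOR_RGB2BGR))
E
python3 - <<'E'
from h import *
print(sensors.read_state()); print(arm.grasp_offset)
for n in("scene","top"):
    f=grab_frame(n); save(f,n+"0"); print(n,f["position"],f["orientation"],f["camera_matrix"])
    for q in["file","post_tip","lever_end","lever_hinge","amber_holder","amber_holder_center","tray","tray_floor","marker","bulb","wash_bottle","rings"]:
        print(q,[(np.round(d["rect"]).tolist(),round(d["conf"],2)) for d in spot_in(f,q)[:2]])
E
```

```text
pics
{'t': 0.0, 'qpos': array([ 1.05115769,  0.38423762,  0.01637509,  1.37119176, -0.00630928,
        1.38817262, -0.04649234]), 'dq': array([-7.30150522e-04, -1.50250550e-03, -1.17029144e-03,  5.19297175e-05,
        1.92778443e-03, -1.29951236e-03,  1.40182105e-03]), 'effort': array([-1.26987841e-03, -6.27589989e+01,  8.43381342e-01, -3.71809602e+01,
        1.64712517e-02,  1.42489534e-02,  2.11182879e-05]), 'eef_pos': array([ 0.27544895, -0.56046068,  0.23026217]), 'tool_rot': array([-3.13963256e+00,  2.70335601e-05,  4.56807103e-01]), 'force': array([-0.13347772,  0.99592247, -0.29682751]), 'torque': array([-0.02485877, -0.03187785,  0.05608838]), 'grip_width': 0.08580673285440411}
-0.0187
scene [-0.64051522 -0.77883629  1.01095584] [-2.19744532  0.01193759 -1.02576566] [[470.5006041   0.        280.7628634]
 [  0.        470.5006041 209.8902809]
 [  0.          0.          1.       ]]
file [([188.0, 177.0, 286.0, 235.0], 0.92)]
post_tip [([188.0, 177.0, 281.0, 233.0], 0.68)]
lever_end []
lever_hinge [([186.0, 178.0, 282.0, 234.0], 0.7)]
amber_holder [([230.0, 196.0, 266.0, 21
[... 719 characters left out ...]
2.0, 249.0], 0.63)]
lever_end [([209.0, 180.0, 213.0, 213.0], 0.48)]
lever_hinge [([133.0, 175.0, 262.0, 250.0], 0.75)]
amber_holder [([221.0, 193.0, 257.0, 232.0], 0.79)]
amber_holder_center [([221.0, 194.0, 256.0, 233.0], 0.87), ([207.0, 180.0, 213.0, 212.0], 0.24)]
tray [([311.0, 174.0, 367.0, 242.0], 0.77), ([208.0, 180.0, 214.0, 215.0], 0.37)]
tray_floor [([314.0, 174.0, 370.0, 246.0], 0.75), ([136.0, 175.0, 262.0, 251.0], 0.18)]
marker [([312.0, 176.0, 369.0, 248.0], 0.72), ([138.0, 199.0, 174.0, 225.0], 0.69)]
bulb [([420.0, 224.0, 441.0, 245.0], 0.78)]
wash_bottle [([405.0, 165.0, 433.0, 189.0], 0.65), ([312.0, 175.0, 370.0, 245.0], 0.65)]
rings [([215.0, 202.0, 219.0, 209.0], 0.63)]
```

```bash
python3 - <<'E'
import cv2
a=cv2.imread("pics/top0.png")[155:265,125:265]; cv2.imwrite("pics/topc.png",cv2.resize(a,None,fx=5.4,fy=5.4,interpolation=cv2.INTER_CUBIC))
b=cv2.imread("pics/top0.png")[130:280,120:460]; cv2.imwrite("pics/topw.png",cv2.resize(b,None,fx=2.3,fy=2.3,interpolation=cv2.INTER_CUBIC))
E
```

```text
(no output)
```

View pics/topc.png

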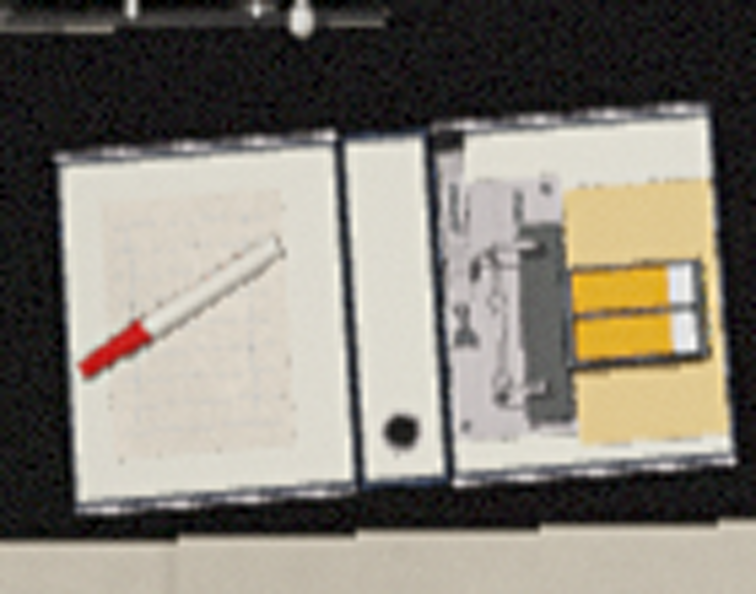

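View pics/topw.png

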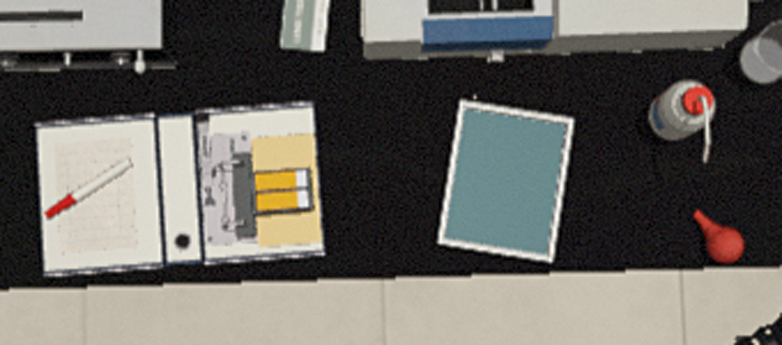

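```bash
cat >> h.py <<'E'
from scipy.optimize import least_squares
def fit(f,M,uv,x0=(0.5,0.2,0)):
    M=np.array(M,float)/1000; uv=np.array(uv,float)
    def W(q): c,s=np.cos(q[2]),np.sin(q[2]); return np.c_[q[0]+c*M[:,0]-s*M[:,1],q[1]+s*M[:,0]+c*M[:,1],M[:,2]]
    r=least_squares(lambda q:(proj(f,W(q))-uv).ravel(),x0,loss='soft_l1'); return r.x,r.fun.reshape(-1,2) if r.fun.size==2*len(M) else r.fun
E
python3 - <<'E'
from h import *
f=grab_frame("top")
uv=np.array([(572,270),(698,260),(710,357),(577,368),(520,225),(528,422),(575,425),(448,140)])/5.4+[125,155]
M=[(28,-12,47),(28,-92,47),(-28,-92,47),(-28,-12,47),(56,11,37),(-56,11,37),(-56,-12,37),(108,48,33)]
print(fit(f,M,uv))
uv=np.array([(462,100),(574,119),(552,262),(438,244)])/2.3+[120,130]
print(fit(f,[(95,75,14),(95,-75,14),(-95,-75,14),(-95,75,14)],uv,(.5,-.1,0)))
s=sensors.read_state(); print(s["eef_pos"],s["tool_rot"])
w=grab_frame("wrist"); c,p,Rm=cam(w); T=R.from_euler('xyz',s["tool_rot"]).as_matrix()
print("cam in tool",T.T@(p-s["eef_pos"]),T.T@Rm, c)
E
```

```text
(array([0.46052246, 0.06321221, 0.04707868]), array([[-1.84509776e+00,  8.61981270e-05],
       [ 1.02318185e+00, -1.62601013e-01],
       [ 1.40877628e-01,  1.63061267e-01],
       [-1.51404293e+00,  1.50850044e-01],
       [ 3.91084753e-03,  1.93157489e-01],
       [ 9.75810107e-01,  9.23767161e-02],
       [-2.03746468e-01, -1.04337422e+00],
       [ 3.90924881e-01,  3.09607289e-01]]))
(array([ 0.47064745, -0.28906261, -0.19443454]), array([[ 0.31830613,  1.42948266],
       [-0.84186337,  0.95151998],
       [-0.44066028, -1.01738901],
       [ 1.10971539, -1.15256137]]))
[ 0.27568971 -0.560889    0.23127507] [-3.14150858e+00 -6.39151634e-05  4.56805194e-01]
cam in tool [ 0.07284056  0.00023799 -0.14328849] [[-1.24127018e-04 -9.57858281e-01 -2.87241185e-01]
 [ 9.99999933e-01 -2.18124908e-04  2.95242271e-04]
 [-3.45454711e-04 -2.87241129e-01  9.57858243e-01]] [[348.6747155    0.         276.34785438]
 [  0.         348.6747155  211.14577136]
 [  0.           0.           1.        ]]
```

Request:
move_arm --pt "0 0 0 0 0 0.0652 -1" --pt "0 0 0 0 0 0.0652 -1" --pt "0 0 0 0 0 0.0652 -1" --pt "0 0 0 0 0 0.0652 -1"

```text
t: 1.8
eef_pos: [0.2758, -0.5608, 0.2313]
tool_rot: [-3.142, 0.0, 0.046]
force: [0.6, -0.8, -0.0]
grip_width: 0.0859
```

Request:
move_arm --pt "0.2 -0.45 -0.02 0 0 0 -1" --pt "0.405 -0.9 -0.03 0 0 0 -1" --pt "0.405 -0.9 -0.03 0 0 0 -1"

```text
t: 2.1
eef_pos: [0.3168, -0.4628, 0.2346]
tool_rot: [-3.139, -0.003, 0.06]
force: [-0.5, 1.0, -0.1]
grip_width: 0.0854
```

Request:
move_arm --pt "0.2 -0.45 -0.02 0 0 0 -1" --pt "0.405 -0.9 -0.03 0 0 0 -1" --pt "0.405 -0.9 -0.03 0 0 0 -1"

```text
t: 2.4
eef_pos: [0.3524, -0.3708, 0.238]
tool_rot: [-3.14, -0.002, 0.061]
force: [0.3, -0.4, 1.1]
grip_width: 0.0853
```

Request:
move_arm --pt "0.2 -0.45 -0.02 0 0 0 -1" --pt "0.405 -0.9 -0.03 0 0 0 -1" --pt "0.405 -0.9 -0.03 0 0 0 -1"

```text
t: 2.7
eef_pos: [0.3879, -0.2788, 0.241]
tool_rot: [-3.14, -0.002, 0.061]
force: [-0.7, -0.2, 0.4]
grip_width: 0.0859
```

Request:
move_arm --pt "0.2 -0.45 -0.02 0 0 0 -1" --pt "0.405 -0.9 -0.03 0 0 0 -1" --pt "0.405 -0.9 -0.03 0 0 0 -1"

```text
t: 3.0
eef_pos: [0.4234, -0.1869, 0.244]
tool_rot: [-3.14, -0.002, 0.061]
force: [0.5, -0.3, -0.3]
grip_width: 0.0852
```

Request:
move_arm --pt "0.2 -0.45 -0.02 0 0 0 -1" --pt "0.405 -0.9 -0.03 0 0 0 -1" --pt "0.405 -0.9 -0.03 0 0 0 -1"

```text
t: 3.3
eef_pos: [0.4589, -0.0948, 0.247]
tool_rot: [-3.14, -0.002, 0.061]
force: [0.4, 0.7, 1.1]
grip_width: 0.0853
```

Request:
move_arm --pt "0.2 -0.45 -0.02 0 0 0 -1" --pt "0.405 -0.9 -0.03 0 0 0 -1" --pt "0.405 -0.9 -0.03 0 0 0 -1"

```text
t: 3.6
eef_pos: [0.4943, -0.0027, 0.2498]
tool_rot: [-3.138, -0.002, 0.061]
force: [0.2, -0.5, 0.2]
grip_width: 0.0854
```

Request:
move_arm --pt "0.2 -0.45 -0.02 0 0 0 -1" --pt "0.405 -0.9 -0.03 0 0 0 -1" --pt "0.405 -0.9 -0.03 0 0 0 -1" --pt "0.405 -0.9 -0.03 0 0 0 -1" --pt "0.405 -0.9 -0.03 0 0 0 -1"

```text
t: 4.1
eef_pos: [0.5292, 0.0804, 0.2521]
tool_rot: [3.141, 0.0, 0.048]
force: [-0.3, -0.9, -0.3]
grip_width: 0.0855
```

```bash
python3 - <<'E'
from h import *
w=grab_frame("wrist"); save(w,"w1"); s=sensors.read_state(); print(s["t"],s["eef_pos"],s["tool_rot"],s["qpos"])
import pickle; pickle.dump(w,open("w1.pkl","wb"))
for q in["lever_end","amber_holder_center","post_tip","amber_holder","lever"]: print(q,[(np.round(d["rect"]).tolist(),round(d["conf"],2)) for d in spot_in(w,q)[:2]])
E
```

```text
4.15 [0.52921892 0.08007746 0.25225544] [3.14091064e+00 1.41673272e-04 4.63046838e-02] [ 0.19334542  0.2128313  -0.47472428  1.56539654  0.09899865  1.38747881
 -1.81478648]
lever_end [([231.0, 129.0, 249.0, 223.0], 0.67)]
amber_holder_center [([274.0, 187.0, 374.0, 289.0], 0.82)]
post_tip [([28.0, 121.0, 377.0, 292.0], 0.63)]
amber_holder [([278.0, 188.0, 375.0, 284.0], 0.75)]
lever [([232.0, 133.0, 250.0, 219.0], 0.65)]
```

View pics/w1.png

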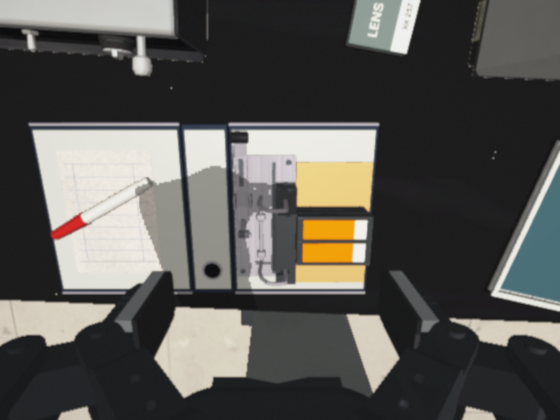

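```bash
python3 - <<'E'
import cv2
a=cv2.imread("pics/w1.png")[115:300,222:384]; cv2.imwrite("pics/w1c.png",cv2.resize(a,None,fx=3.2,fy=3.2,interpolation=cv2.INTER_CUBIC))
E
```

```text
(no output)
```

View pics/w1c.png

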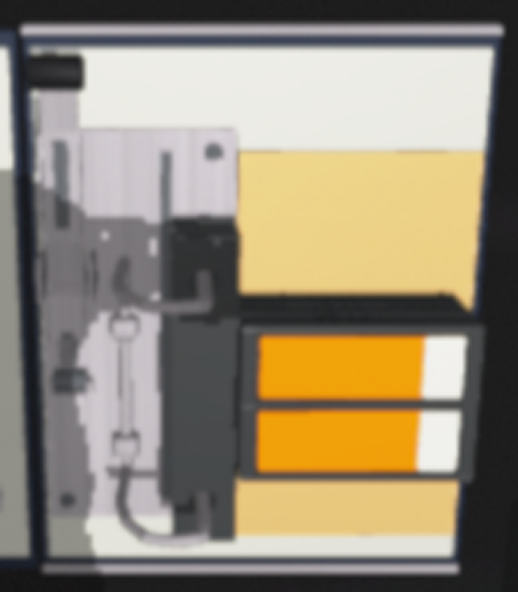

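```bash
python3 - <<'E'
from h import *; import pickle
w=pickle.load(open("w1.pkl","rb"))
uv=np.array([(240,478),(470,478),(240,325),(484,325),(166,237),(238,237),(235,540),(56,73)])/3.2+[222,115]
M=[(-28,-12,47),(-28,-92,47),(28,-12,47),(28,-92,47),(56,11,37),(56,-12,37),(-56,-12,37),(108,48,28)]
q,r=fit(w,M,uv,(.46,.063,.047)); print(q,r.round(1).tolist())
c,s=np.cos(q[2]),np.sin(q[2])
for n,m in dict(end=(108,48),up=(64,48),hold=(0,-46)).items(): print(n,q[0]+(c*m[0]-s*m[1])/1e3,q[1]+(s*m[0]+c*m[1])/1e3)
print("end direct",at_z(w,uv[-1],.028))
E
```

```text
[0.46409468 0.06711503 0.05320077] [[-0.7, 1.1], [0.5, 0.6], [-0.1, 0.1], [-0.1, -0.3], [0.9, -0.5], [0.2, -0.6], [0.1, 0.2], [-0.8, -0.1]]
end 0.5693894495581769 0.12079008806487768
up 0.5254517019614658 0.11845035813864592
hold 0.46654076484501744 0.021180108380244117
end direct [0.56935837 0.11993718 0.028     ]
```

```bash
python3 - <<'E'
from h import *; import pickle
w=pickle.load(open("w1.pkl","rb")); f=grab_frame("top")
for z in(0,.08,.15,.25):
    print(z,"top edge",at_z(f,(190,157),z)[:2],"knob",at_z(f,(181,160),z)[:2],"wrist edge",at_z(w,(206,62),z)[:2],"knob",at_z(w,(142,74),z)[:2])
E
```

```text
0 top edge [0.65027768 0.17731708] knob [0.64153234 0.20589107] wrist edge [0.64333361 0.15914028] knob [0.62834044 0.2269315 ]
0.08 top edge [0.63418916 0.16385483] knob [0.62586772 0.19104379] wrist edge [0.63500067 0.14386754] knob [0.62304088 0.19794345]
0.15 top edge [0.6201117  0.15207537] knob [0.61216118 0.17805241] wrist edge [0.62770936 0.13050388] knob [0.61840376 0.1725789 ]
0.25 top edge [0.60000105 0.13524756] knob [0.59258041 0.15949331] wrist edge [0.61729319 0.11141295] knob [0.6117793  0.13634383]
```

Request:
move_arm --pt "0 0 0 0 0 0.2495 -1" --pt "0 0 0 0 0 0.2495 -1" --pt "0 0 0 0 0 0.2495 -1" --pt "0 0 0 0 0 0.2495 -1" --pt "0 0 0 0 0 0.2495 -1" --pt "0 0 0 0 0 0.2495 -1" --pt "0 0 0 0 0 0.2495 -1" --pt "0 0 0 0 0 0.2495 -1" --pt "0 0 0 0 0 0.2495 -1" --pt "0 0 0 0 0 0.2495 -1" --pt "0 0 0 0 0 0.2495 -1"

```text
t: 5.55
eef_pos: [0.5282, 0.0787, 0.2403]
tool_rot: [3.11, 0.001, -1.269]
force: [0.4, -1.4, -1.2]
grip_width: 0.0855
```

Request:
move_arm --pt "0 0 0 0 0 0.2495 -1" --pt "0 0 0 0 0 0.2495 -1" --pt "0 0 0 0 0 0.2495 -1" --pt "0 0 0 0 0 0.2495 -1" --pt "0 0 0 0 0 0.2495 -1" --pt "0 0 0 0 0 0.2495 -1" --pt "0 0 0 0 0 0.2495 -1" --pt "0 0 0 0 0 0.2495 -1" --pt "0 0 0 0 0 0.2495 -1" --pt "0 0 0 0 0 0.2495 -1" --pt "0 0 0 0 0 0.2495 -1"

```text
t: 6.65
eef_pos: [0.5373, -0.0069, 0.1762]
tool_rot: [2.979, 0.082, -2.192]
force: [0.3, 0.2, 0.3]
grip_width: 0.0851
```

```bash
cat >> h.py <<'E'
def go(p,yaw=None):
    s=sensors.read_state(); T=R.from_euler('xyz',s["tool_rot"]).as_matrix()
    sh=T.T@(np.array(p)-s["eef_pos"])*10
    if yaw is not None: sh=np.r_[sh,(R.from_matrix(T).inv()*R.from_euler('xyz',[np.pi,0,yaw])).as_rotvec()/2/np.pi]
    return np.round(sh,4)
E
python3 - <<'E'
from h import *
s=sensors.read_state(); print(s["t"],s["eef_pos"],s["tool_rot"],s["qpos"])
print(go((.5695,.1205,.011),.0532-np.pi))
E
```

```text
6.65 [ 0.53731291 -0.00688572  0.17616924] [ 2.97883816  0.08248316 -2.19202541] [-0.87768351  0.86183323  1.55631954  1.65086379 -0.92518594  1.67949737
 -3.01293913]
[-1.0830e+00  1.9030e-01  1.8015e+00  3.0000e-02  6.0000e-04  1.4330e-01]
```

Request:
move_arm --pt "0 0 0 0 0 -0.22 -1" --pt "0 0 0 0 0 -0.22 -1" --pt "0 0 0 0 0 -0.22 -1" --pt "0 0 0 0 0 -0.22 -1" --pt "0 0 0 0 0 -0.22 -1" --pt "0 0 0 0 0 -0.22 -1"

```text
t: 7.25
eef_pos: [0.5372, -0.0059, 0.1768]
tool_rot: [3.106, 0.179, -1.279]
force: [0.2, -0.4, 0.1]
grip_width: 0.0854
```

```bash
python3 - <<'E'
from h import *
s=sensors.read_state(); print(s["t"],s["eef_pos"],s["tool_rot"],s["qpos"])
print(go((.53,.08,.252),.0532))
E
```

```text
7.25 [ 0.53722133 -0.00585789  0.17679814] [ 3.10641176  0.17855147 -1.2792976 ] [-0.86551565  0.69870107  1.39752111  1.65004521 -0.77899468  1.56217211
 -2.21635137]
[-0.9633 -0.1567 -0.5962 -0.0142  0.0278 -0.211 ]
```

Request:
move_arm --pt "-0.96 -0.16 -0.6 -0.0142 0.0278 -0.211 -1" --pt "-0.96 -0.16 -0.6 -0.0142 0.0278 -0.211 -1" --pt "-0.96 -0.16 -0.6 -0.0142 0.0278 -0.211 -1" --pt "-0.96 -0.16 -0.6 -0.0142 0.0278 -0.211 -1" --pt "-0.96 -0.16 -0.6 -0.0142 0.0278 -0.211 -1" --pt "-0.96 -0.16 -0.6 -0.0142 0.0278 -0.211 -1" --pt "-0.96 -0.16 -0.6 -0.0142 0.0278 -0.211 -1" --pt "-0.96 -0.16 -0.6 -0.0142 0.0278 -0.211 -1" --pt "-0.96 -0.16 -0.6 -0.0142 0.0278 -0.211 -1" --pt "-0.96 -0.16 -0.6 -0.0142 0.0278 -0.211 -1" --pt "-0.96 -0.16 -0.6 -0.0142 0.0278 -0.211 -1"

```text
t: 8.35
eef_pos: [0.5309, 0.0801, 0.2524]
tool_rot: [-3.141, 0.001, 0.044]
force: [-1.3, -0.1, -0.3]
grip_width: 0.0853
```

```bash
python3 - <<'E'
from h import *
s=sensors.read_state(); print(s["t"],s["eef_pos"],s["tool_rot"],s["qpos"])
print(go((.53,.08,.252),.0532+np.pi/2))
E
```

```text
8.35 [0.53087827 0.08007039 0.252393  ] [-3.14106594e+00  1.44115549e-03  4.35742167e-02] [-1.20749388  0.40883028  1.32503451  1.61511923 -0.40008147  1.43459753
 -1.37277822]
[-8.800e-03  3.000e-04  3.900e-03 -2.000e-04  1.000e-04 -2.515e-01]
```

Request:
move_arm --pt "0 0 0 0 0 -0.25 -1" --pt "0 0 0 0 0 -0.25 -1" --pt "0 0 0 0 0 -0.25 -1" --pt "0 0 0 0 0 -0.25 -1" --pt "0 0 0 0 0 -0.25 -1" --pt "0 0 0 0 0 -0.25 -1" --pt "0 0 0 0 0 -0.25 -1" --pt "0 0 0 0 0 -0.25 -1" --pt "0 0 0 0 0 -0.25 -1" --pt "0 0 0 0 0 -0.25 -1" --pt "0 0 0 0 0 -0.25 -1" --pt "0 0 0 0 0 -0.25 -1"

```text
t: 9.55
eef_pos: [0.5311, 0.0792, 0.2521]
tool_rot: [-3.14, 0.001, 1.615]
force: [0.2, -0.1, 0.9]
grip_width: 0.0854
```

```bash
python3 - <<'E'
from h import *
s=sensors.read_state(); print(s["t"],s["eef_pos"],s["tool_rot"],s["qpos"])
print(go((.53,.08,.252),.0532-np.pi))
E
```

```text
9.55 [0.53108134 0.079213   0.25206792] [-3.13965485e+00  9.15794034e-04  1.61459882e+00] [-1.00244278  0.25710788  0.96722325  1.60963147 -0.21355013  1.38991817
  0.03227947]
[ 8.300e-03 -1.050e-02  7.000e-04 -4.000e-04 -1.000e-04 -2.515e-01]
```

Request:
move_arm --pt "0 0 0 0 0 -0.251 -1" --pt "0 0 0 0 0 -0.251 -1" --pt "0 0 0 0 0 -0.251 -1" --pt "0 0 0 0 0 -0.251 -1" --pt "0 0 0 0 0 -0.251 -1" --pt "0 0 0 0 0 -0.251 -1" --pt "0 0 0 0 0 -0.251 -1" --pt "0 0 0 0 0 -0.251 -1" --pt "0 0 0 0 0 -0.251 -1" --pt "0 0 0 0 0 -0.251 -1" --pt "0 0 0 0 0 -0.251 -1" --pt "0 0 0 0 0 -0.251 -1"

```text
t: 10.75
eef_pos: [0.531, 0.0794, 0.252]
tool_rot: [-3.141, -0.002, -3.092]
force: [-0.1, -0.6, 0.4]
grip_width: 0.0857
```

```bash
python3 - <<'E'
from h import *
s=sensors.read_state(); print(s["t"],s["eef_pos"],s["tool_rot"],s["qpos"])
print(go((.5695,.1205,.1),.0532-np.pi))
E
```

```text
10.75 [0.53103944 0.07937405 0.2519816 ] [-3.14055433e+00 -1.97935874e-03 -3.09213045e+00] [-0.81787237  0.21249464  0.72312054  1.60367238 -0.14163705  1.3814743
  1.54135242]
[-4.0750e-01  3.9330e-01  1.5186e+00 -2.0000e-04 -3.0000e-04 -6.0000e-04]
```

Request:
move_arm --pt "-0.2 0.2 0.38 0 0 0 0" --pt "-0.4075 0.393 0.75 0 0 0 0" --pt "-0.4075 0.393 0.75 0 0 0 0" --pt "-0.4075 0.393 0.75 0 0 0 0" --pt "-0.4075 0.393 0.75 0 0 0 0" --pt "-0.4075 0.393 0.75 0 0 0 0" --pt "-0.4075 0.393 0.75 0 0 0 0" --pt "-0.4075 0.393 0.75 0 0 0 0" --pt "-0.4075 0.393 0.75 0 0 0 0"

```text
t: 11.65
eef_pos: [0.5696, 0.121, 0.1777]
tool_rot: [-3.141, -0.0, -3.089]
force: [0.5, 0.3, 0.1]
grip_width: 0.0424
```

```bash
python3 - <<'E'
from h import *
s=sensors.read_state(); print(s["t"],s["eef_pos"],s["tool_rot"],s["grip_width"])
w=grab_frame("wrist"); save(w,"w2")
print([(np.round(d["rect"]).tolist(),round(d["conf"],2)) for d in spot_in(w,"lever_end")])
c,si=np.cos(.0532),np.sin(.0532)
for m in[(108,48,28),(64,48,82),(40,0,62),(-40,0,62),(28,-92,47)]:
    print(m,proj(w,[.4641+(c*m[0]-si*m[1])/1e3,.0671+(si*m[0]+c*m[1])/1e3,m[2]/1e3]).round())
print(go((.5695,.1205,.011),.0532-np.pi))
E
```

```text
11.65 [0.56960895 0.12098697 0.17773854] [-3.14131104e+00 -3.23423099e-04 -3.08884072e+00] 0.042418377293362876
[([266.0, 78.0, 286.0, 203.0], 0.92)]
(108, 48, 28) [[277. 195.]]
(64, 48, 82) [[277. 151.]]
(40, 0, 62) [[210. 114.]]
(-40, 0, 62) [[203. -14.]]
(28, -92, 47) [[89. 97.]]
[-3.0000e-04 -4.6000e-03  1.6642e+00 -1.0000e-04 -1.0000e-04 -0.0000e+00]
```

View pics/w2.png

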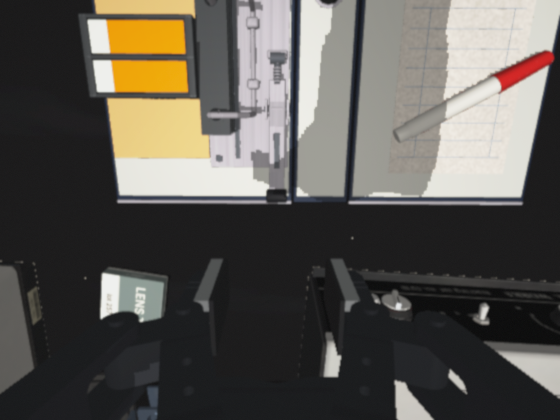

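Request:
move_arm --pt "0 -0.005 0.4 0 0 0 0" --pt "0 -0.005 0.8 0 0 0 0" --pt "0 -0.005 0.8 0 0 0 0"

```text
t: 12.05
eef_pos: [0.5657, 0.1201, 0.0923]
tool_rot: [-3.138, -0.01, -3.088]
force: [-0.8, 0.3, -0.2]
grip_width: 0.0427
```

Request:
move_arm --pt "0 0 0.3 0 0 0 0" --pt "0 0 0.6 0 0 0 0" --pt "0 0 0.86 0 0 0 0" --pt "0 0 0.86 0 0 0 0" --pt "0 0 0.86 0 0 0 0"

```text
t: 12.55
eef_pos: [0.5703, 0.1205, 0.0129]
tool_rot: [-3.141, -0.0, -3.089]
force: [0.3, -0.1, -0.6]
grip_width: 0.0429
```

Request:
move_arm --pt "0 0 0 0 0 0 1" --pt "0 0 0 0 0 0 1" --pt "0 0 0 0 0 0 1" --pt "0 0 0 0 0 0 1" --pt "0 0 0 0 0 0 1" --pt "0 0 0 0 0 0 1" --pt "0 0 0 0 0 0 1"

```text
t: 13.25
eef_pos: [0.571, 0.1208, 0.0134]
tool_rot: [3.141, 0.002, -3.088]
force: [-0.7, 0.3, 8.0]
grip_width: 0.0165
```

Request:
move_arm --pt "0.016 0 -0.072 0 0 0 1" --pt "0.04 0 -0.141 0 0 0 1" --pt "0.07 0 -0.208 0 0 0 1" --pt "0.107 0 -0.271 0 0 0 1" --pt "0.15 0 -0.33 0 0 0 1" --pt "0.199 0 -0.384 0 0 0 1" --pt "0.253 0 -0.434 0 0 0 1" --pt "0.311 0 -0.478 0 0 0 1" --pt "0.374 0 -0.515 0 0 0 1" --pt "0.435 0 -0.543 0 0 0 1" --pt "0.435 0 -0.543 0 0 0 1" --pt "0.435 0 -0.543 0 0 0 1"

```text
t: 14.45
eef_pos: [0.5256, 0.1184, 0.0656]
tool_rot: [-3.141, -0.002, -3.088]
force: [-2.5, 3.7, -2.1]
grip_width: 0.016
```

```bash
python3 - <<'E'
from h import *
s=sensors.read_state(); print(s["t"],s["eef_pos"],s["tool_rot"],s["grip_width"],s["force"],s["torque"])
w=grab_frame("wrist"); save(w,"w3")
E
```

```text
14.45 [0.52558162 0.11842536 0.06558938] [-3.14121925e+00 -1.55917212e-03 -3.08816509e+00] 0.015984741516639395 [-2.52701102  3.65901988 -2.05859156] [ 0.82321615  0.3022417  -0.06584178]
```

View pics/w3.png

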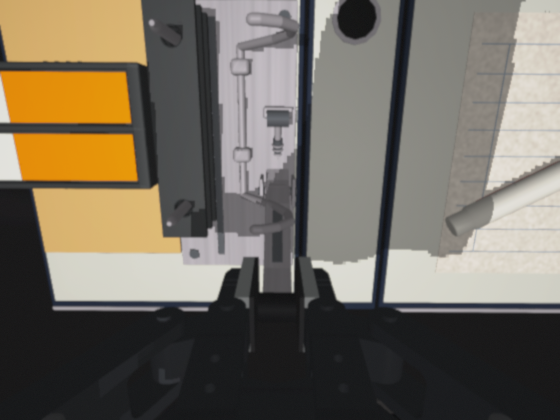

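Request:
move_arm --pt "0 0 0 0 0 0 0.2" --pt "0 0 0 0 0 0 0.1" --pt "0 0 0 0 0 0 0" --pt "0 0 0 0 0 0 0" --pt "0 0 0 0 0 0 0" --pt "0 0 0 0 0 0 0"

```text
t: 15.1
eef_pos: [0.5261, 0.118, 0.0655]
tool_rot: [-3.141, -0.001, -3.089]
force: [0.6, -0.3, -0.1]
grip_width: 0.0428
```

Request:
move_arm --pt "0 0 -0.3 0 0 0 0" --pt "0 0 -0.7 0 0 0 0" --pt "0 0 -1 0 0 0 0" --pt "0 0 -1 0 0 0 0" --pt "0 0 -1 0 0 0 0"

```text
t: 15.6
eef_pos: [0.5265, 0.1184, 0.166]
tool_rot: [-3.142, 0.0, -3.088]
force: [0.1, 0.4, -0.8]
grip_width: 0.0431
```

Request:
move_arm --pt "0 0 -0.2 0 0 0.25 -1" --pt "0 0 -0.2 0 0 0.25 -1" --pt "0 0 -0.2 0 0 0.25 -1" --pt "0 0 -0.2 0 0 0.25 -1" --pt "0 0 -0.2 0 0 0.25 -1" --pt "0 0 -0.2 0 0 0.25 -1" --pt "0 0 -0.2 0 0 0.25 -1" --pt "0 0 -0.2 0 0 0.25 -1" --pt "0 0 -0.2 0 0 0.25 -1" --pt "0 0 -0.2 0 0 0.25 -1" --pt "0 0 -0.2 0 0 0.25 -1" --pt "0 0 -0.2 0 0 0.25 -1"

```text
t: 16.8
eef_pos: [0.5254, 0.1182, 0.1841]
tool_rot: [-3.138, 0.002, 1.623]
force: [-0.1, -0.1, -1.1]
grip_width: 0.0855
```

```bash
python3 - <<'E'
from h import *
s=sensors.read_state(); print(s["t"],s["eef_pos"],s["tool_rot"],s["qpos"])
w=grab_frame("wrist"); save(w,"w4"); import pickle; pickle.dump(w,open("w4.pkl","wb"))
print(go((.4665,.021,.11),.0532+np.pi/2))
c,si=np.cos(.0532),np.sin(.0532)
for m in[(28,-92,47),(-28,-92,47),(28,-12,47),(-28,-12,47),(64,48,82),(40,0,62)]:
    print(m,proj(w,[.4641+(c*m[0]-si*m[1])/1e3,.0671+(si*m[0]+c*m[1])/1e3,m[2]/1e3]).round())
E
```

```text
16.8 [0.52536245 0.11817746 0.18408561] [-3.13838840e+00  2.28971820e-03  1.62304795e+00] [-1.0829683   0.33593627  0.99755172  1.71036037 -0.29290834  1.26042414
  0.03312621]
[-9.362e-01 -6.403e-01  7.469e-01 -5.000e-04  3.000e-04  3.000e-04]
(28, -92, 47) [[239. 341.]]
(-28, -92, 47) [[180. 341.]]
(28, -12, 47) [[236. 263.]]
(-28, -12, 47) [[173. 263.]]
(64, 48, 82) [[277. 209.]]
(40, 0, 62) [[248. 258.]]
```

View pics/w4.png

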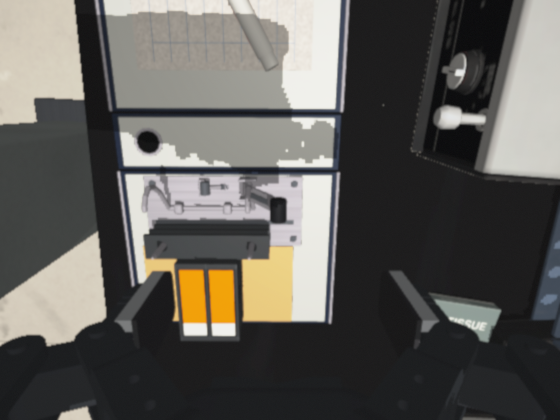

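Request:
move_arm --pt "-0.3 -0.2 0 0 0 0 -1" --pt "-0.65 -0.42 0.1 0 0 0 -1" --pt "-0.936 -0.64 0.3 0 0 0 -1" --pt "-0.936 -0.64 0.5 0 0 0 -1" --pt "-0.936 -0.64 0.75 0 0 0 -1" --pt "-0.936 -0.64 0.75 0 0 0 -1" --pt "-0.936 -0.64 0.75 0 0 0 -1" --pt "-0.936 -0.64 0.75 0 0 0 -1"

```text
t: 17.65
eef_pos: [0.4678, 0.0212, 0.1116]
tool_rot: [-3.142, 0.001, 1.625]
force: [0.1, -0.6, -0.1]
grip_width: 0.0853
```

```bash
python3 - <<'E'
from h import *
s=sensors.read_state(); print(s["t"],s["eef_pos"],s["tool_rot"],s["qpos"])
w=grab_frame("wrist"); save(w,"w5")
print(go((.4665,.021,.034),.0532+np.pi/2))
c,si=np.cos(.0532),np.sin(.0532)
for m in[(28,-92,47),(-28,-92,47),(28,-12,47),(-28,-12,47)]:
    print(m,proj(w,[.4641+(c*m[0]-si*m[1])/1e3,.0671+(si*m[0]+c*m[1])/1e3,m[2]/1e3]).round())
E
```

```text
17.65 [0.46784419 0.02123273 0.11160887] [-3.14158261e+00  1.28492345e-03  1.62480553e+00] [-1.04311935  0.23487166  1.05613312  1.97926292 -0.23328939  1.05685993
  0.17128398]
[-1.800e-03 -1.500e-02  7.769e-01  1.000e-04  1.000e-04  1.000e-04]
(28, -92, 47) [[316. 292.]]
(-28, -92, 47) [[233. 292.]]
(28, -12, 47) [[321. 174.]]
(-28, -12, 47) [[228. 173.]]
```

View pics/w5.png

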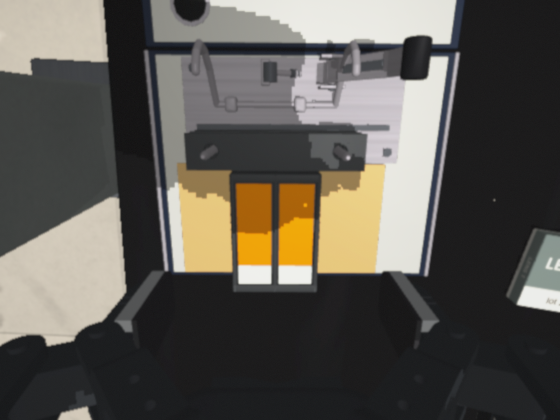

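Request:
move_arm --pt "0 -0.012 0.3 0 0 0 -1" --pt "0 -0.012 0.55 0 0 0 -1" --pt "0 -0.012 0.72 0 0 0 -1" --pt "0 -0.012 0.777 0 0 0 -1" --pt "0 -0.012 0.777 0 0 0 -1" --pt "0 -0.012 0.777 0 0 0 -1" --pt "0 -0.012 0.777 0 0 0 -1"

```text
t: 18.4
eef_pos: [0.4668, 0.0213, 0.0341]
tool_rot: [3.141, 0.0, 1.624]
force: [0.7, -0.1, 0.1]
grip_width: 0.0855
```

```bash
python3 - <<'E'
from h import *
s=sensors.read_state(); print(s["t"],s["eef_pos"],s["tool_rot"],s["force"])
print(go((.4665,.021,.034),.0532+np.pi/2))
E
```

```text
18.4 [0.46679712 0.02133198 0.03405857] [3.14076063e+00 3.62583269e-04 1.62417518e+00] [ 0.73574781 -0.13710244  0.07970129]
[-0.0032 -0.0031  0.0006  0.0001  0.0001  0.    ]
```

Request:
move_arm --pt "0 0 0 0 0 0 -0.3" --pt "0 0 0 0 0 0 -0.3" --pt "0 0 0 0 0 0 -0.3" --pt "0 0 0 0 0 0 0" --pt "0 0 0 0 0 0 0.5" --pt "0 0 0 0 0 0 1" --pt "0 0 0 0 0 0 1"

```text
t: 19.1
eef_pos: [0.4662, 0.0214, 0.0338]
tool_rot: [-3.141, -0.0, 1.624]
force: [-5.9, 0.7, 14.9]
grip_width: 0.0544
```

```bash
python3 - <<'E'
from h import *
s=sensors.read_state(); print(s["t"],s["eef_pos"],s["tool_rot"],s["force"],s["torque"],s["grip_width"])
w=grab_frame("wrist"); save(w,"w6")
E
```

```text
19.1 [0.46620779 0.02135846 0.03384404] [-3.14090697e+00 -1.62232642e-04  1.62401213e+00] [-5.93216139  0.66801234 14.87515673] [0.14143904 1.0371423  0.02985848] 0.0544181468906357
```

View pics/w6.png

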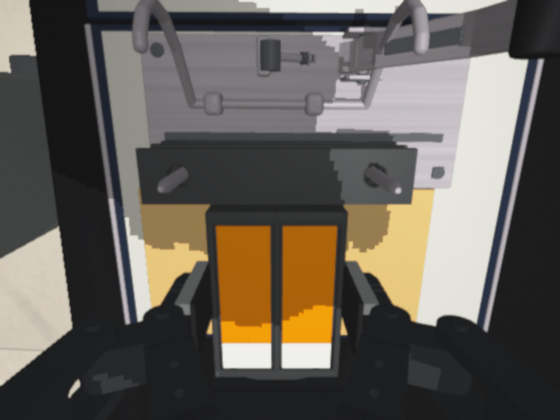

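Request:
move_arm --pt "0 0 -0.05 0 0 0 1" --pt "0 0 -0.12 0 0 0 1" --pt "0 0 -0.22 0 0 0 1" --pt "0 0 -0.35 0 0 0 1" --pt "0 0 -0.5 0 0 0 1" --pt "0 0 -0.7 0 0 0 1" --pt "0 0 -0.9 0 0 0 1" --pt "0 0 -0.9 0 0 0 1" --pt "0 0 -0.9 0 0 0 1"

```text
t: 20.05
eef_pos: [0.4662, 0.0216, 0.1235]
tool_rot: [3.142, -0.0, 1.624]
force: [0.5, 0.1, -2.1]
grip_width: 0.0542
```

```bash
python3 - <<'E'
from h import *
s=sensors.read_state(); print(s["t"],s["eef_pos"],s["tool_rot"],s["force"],s["torque"],s["grip_width"],s["qpos"])
w=grab_frame("wrist"); f=grab_frame("top"); g=grab_frame("scene")
a=w["image"]; b=cv2.resize(f["image"][160:260,190:290],(420,420),interpolation=cv2.INTER_CUBIC)
v=np.hstack([cv2.resize(a,(480,360)),cv2.resize(b,(320,360))])
cv2.imwrite("pics/w7.png",v[:,:,::-1])
for n in("green_holder_center","amber_holder_center"): print(n,[(np.round(d["rect"]).tolist(),round(d["conf"],2)) for d in spot_in(w,n)[:2]])
print(go((.4706-.006*0,-.289,.16)), go((.4706,-.289,.16),-.1944+np.pi/2))
E
```

```text
20.05 [0.46618571 0.02161285 0.12347815] [ 3.14152722e+00 -2.71920734e-04  1.62442350e+00] [ 0.54514795  0.1172684  -2.09932931] [0.03611437 0.05106086 0.00344564] 0.05421136539822363 [-1.07160101  0.2091809   1.07815988  1.97000608 -0.20920789  1.08068032
  0.15054822]
green_holder_center [([197.0, 132.0, 358.0, 146.0], 0.79), ([316.0, 40.0, 423.0, 87.0], 0.34)]
amber_holder_center []
[-3.0999 -0.1137 -0.3712] [-3.0999e+00 -1.1370e-01 -3.7120e-01 -3.0000e-04  3.0000e-04  3.9400e-02]
```

View pics/w7.png

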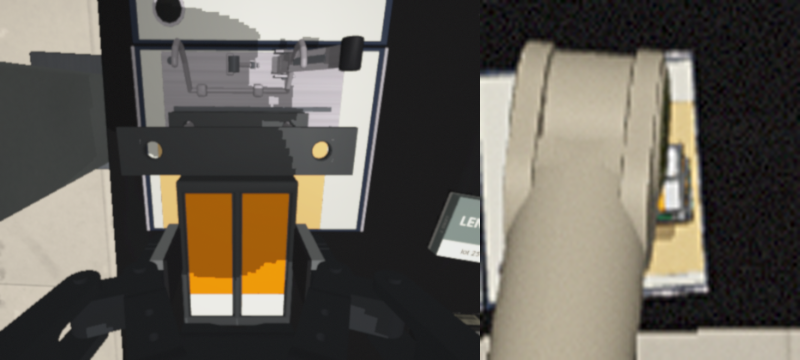

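Request:
move_arm --pt "-0.3 -0.01 0 0 0 0 1" --pt "-0.65 -0.03 0 0 0 0 1" --pt "-0.95 -0.04 0 0 0 0 1" --pt "-0.95 -0.04 0 0 0 0 1"

```text
t: 20.7
eef_pos: [0.4663, -0.0786, 0.1231]
tool_rot: [-3.14, 0.003, 1.617]
force: [-0.6, 1.0, -0.5]
grip_width: 0.0542
```

Request:
move_arm --pt "-0.3 -0.01 0 0 0 0 1" --pt "-0.65 -0.03 0 0 0 0 1" --pt "-0.95 -0.04 0 0 0 0 1" --pt "-0.95 -0.04 0 0 0 0 1"

```text
t: 21.1
eef_pos: [0.4671, -0.1732, 0.1232]
tool_rot: [-3.14, 0.003, 1.618]
force: [-0.3, -0.6, -0.2]
grip_width: 0.0542
```

Request:
move_arm --pt "-0.3 -0.01 0 0 0 0.02 1" --pt "-0.6 -0.02 0 0 0 0.0394 1" --pt "-0.9 -0.04 0 0 0 0.0394 1" --pt "-0.9 -0.04 0 0 0 0.0394 1" --pt "-0.9 -0.04 0 0 0 0.0394 1"

```text
t: 21.6
eef_pos: [0.4686, -0.2587, 0.1227]
tool_rot: [-3.139, 0.001, 1.375]
force: [0.4, 0.1, -0.4]
grip_width: 0.0541
```

```bash
python3 - <<'E'
from h import *
s=sensors.read_state(); print(s["t"],s["eef_pos"],s["tool_rot"],s["qpos"])
print(go((.472,-.293,.06),-.1944+np.pi/2))
w=grab_frame("wrist"); 
print([(n,[(np.round(d["rect"]).tolist(),round(d["conf"],2)) for d in spot_in(w,n)[:2]]) for n in("tray","tray_floor")])
f=grab_frame("top"); m=cv2.inRange(cv2.cvtColor(f["image"],cv2.COLOR_RGB2HSV),(80,50,40),(110,255,255)); 
n,l,st,ce=cv2.connectedComponentsWithStats(m); print(st[1:][st[1:,4]>100])
# predicted inner floor corners in wrist view vs. teal
for t in((.4706,-.289),(.474,-.285)):
    c,si=np.cos(-.194),np.sin(-.194)
    print(proj(w,[[t[0]+c*x-si*y,t[1]+si*x+c*y,.014] for x,y in((.095,.075),(.095,-.075),(-.095,.075),(-.095,-.075))]).round().tolist())
h=cv2.cvtColor(w["image"],cv2.COLOR_RGB2HSV); m=cv2.inRange(h,(80,50,40),(110,255,255)); n,l,st,ce=cv2.connectedComponentsWithStats(m); print(st[1:][st[1:,4]>300])
cv2.imwrite("pics/w8.png",w["image"][:,:,::-1])
E
```

```text
21.6 [ 0.46859976 -0.25868151  0.12265707] [-3.13946684e+00  1.18667108e-03  1.37542639e+00] [-0.40473373  0.45163245  1.08832542  1.79918396 -0.43326447  1.15927646
  0.62707442]
[-3.293e-01  1.013e-01  6.267e-01 -3.000e-04  2.000e-04 -2.000e-04]
[('tray', [([405.0, 413.0, 444.0, 419.0], 0.64), ([154.0, 132.0, 426.0, 308.0], 0.6)]), ('tray_floor', [([155.0, 135.0, 430.0, 327.0], 0.8)])]
[[ 376   30   61   29 1010]
 [ 193   84   57   29  502]
 [ 304  137   57   15  744]
 [  31  197   74   54 2341]
 [ 336  214   25   26  319]]
[[421.0, 146.0], [400.0, 327.0], [155.0, 146.0], [173.0, 327.0]]
[[425.0, 139.0], [403.0, 322.0], [158.0, 140.0], [176.0, 322.0]]
[[ 364  165   20   20  320]
 [ 176  203   35   72 1873]
 [ 342  204   64  102 4191]]
```

View pics/w8.png

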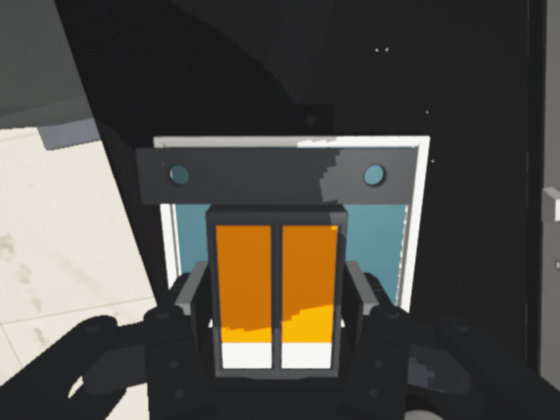

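Request:
move_arm --pt "-0.15 0.06 0.1 0 0 0 1" --pt "-0.285 0.1 0.3 0 0 0 1" --pt "-0.285 0.1 0.6 0 0 0 1" --pt "-0.285 0.1 0.85 0 0 0 1" --pt "-0.285 0.1 0.95 0 0 0 1" --pt "-0.285 0.1 0.95 0 0 0 1" --pt "-0.285 0.1 0.95 0 0 0 1" --pt "-0.285 0.1 0.95 0 0 0 1"

```text
t: 22.6
eef_pos: [0.474, -0.2893, 0.0297]
tool_rot: [3.14, 0.002, 1.377]
force: [0.3, -0.2, -0.8]
grip_width: 0.0539
```

```bash
python3 - <<'E'
from h import *
s=sensors.read_state(); print(s["t"],s["eef_pos"],s["tool_rot"],s["force"])
print(go((.473,-.2885,.0053),-.1944+np.pi/2))
E
```

```text
22.6 [ 0.47400875 -0.28926473  0.02968067] [3.14027705e+00 1.57044552e-03 1.37690031e+00] [ 0.34873769 -0.24278398 -0.78353637]
[ 5.900e-03 -1.170e-02  2.438e-01  2.000e-04  2.000e-04  1.000e-04]
```

Request:
move_arm --pt "0 0 0.1 0 0 0 1" --pt "0 0 0.17 0 0 0 1" --pt "0 0 0.21 0 0 0 1" --pt "0 0 0.225 0 0 0 1" --pt "0 0 0.235 0 0 0 1" --pt "0 0 0.24 0 0 0 1" --pt "0 0 0.24 0 0 0 1" --pt "0 0 0.24 0 0 0 1"

```text
t: 23.4
eef_pos: [0.4727, -0.2888, 0.0049]
tool_rot: [-3.14, -0.0, 1.376]
force: [-4.0, 4.2, 10.7]
grip_width: 0.0543
```

Request:
move_arm --pt "0 0 -0.005 0 0 0 1" --pt "0 0 -0.005 0 0 0 -0.2" --pt "0 0 -0.005 0 0 0 -0.4" --pt "0 0 -0.005 0 0 0 -0.7" --pt "0 0 -0.005 0 0 0 -0.8" --pt "0 0 -0.005 0 0 0 -0.8" --pt "0 0 -0.005 0 0 0 -0.8" --pt "0 0 -0.005 0 0 0 -0.8" --pt "0 0 -0.005 0 0 0 -0.8"

```text
t: 24.3
eef_pos: [0.473, -0.289, 0.0048]
tool_rot: [-3.141, 0.001, 1.376]
force: [0.6, 0.1, -0.2]
grip_width: 0.0767
```

Request:
move_arm --pt "0 0 -0.1 0 0 0 -0.8" --pt "0 0 -0.4 0 0 0 -0.8" --pt "0 0 -0.8 0 0 0 -0.8" --pt "0 0 -1 0 0 0 -0.8" --pt "0 0 -1 0 0 0 -0.8"

```text
t: 24.8
eef_pos: [0.4747, -0.2904, 0.1085]
tool_rot: [3.137, 0.002, 1.376]
force: [-0.5, -0.7, 0.3]
grip_width: 0.0767
```

Request:
move_arm --pt "0 0 -0.3 0 0 -0.03 0" --pt "0 0 -0.7 0 0 -0.039 0" --pt "0 0 -0.7 0 0 -0.039 0" --pt "0 0 -0.7 0 0 -0.039 0" --pt "0 0 -0.7 0 0 -0.039 0"

```text
t: 25.3
eef_pos: [0.4727, -0.2881, 0.1735]
tool_rot: [-3.139, -0.0, 1.621]
force: [-0.1, 1.0, -0.7]
grip_width: 0.0427
```

```bash
python3 - <<'E'
from h import *
s=sensors.read_state(); print(s["t"],s["eef_pos"],s["tool_rot"],s["grip_width"],s["qpos"])
w=grab_frame("wrist"); save(w,"w9")
for n in("amber_holder","tray","bulb","wash_bottle"): print(n,[(np.round(d["rect"]).tolist(),round(d["conf"],2)) for d in spot_in(w,n)[:2]])
# expected amber footprint
h=cv2.cvtColor(w["image"],cv2.COLOR_RGB2HSV); m=cv2.inRange(h,(8,150,60),(25,255,255)); n,l,st,ce=cv2.connectedComponentsWithStats(m); print(st[1:][st[1:,4]>100])
c,si=np.cos(-.194),np.sin(-.194); t=np.array([.4727,-.2888])-np.array([-si*-.046,c*-.046])
print(proj(w,[[t[0]+c*x-si*y,t[1]+si*x+c*y,.018] for x,y in((.028,-.012),(.028,-.092),(-.028,-.012),(-.028,-.092))]).round().tolist())
print(go((.5254,.1184,.19),.0532-np.pi))
E
```

```text
25.3 [ 0.47268919 -0.28814133  0.1735339 ] [-3.13899720e+00 -2.89334631e-04  1.62079622e+00] 0.04269015636159734 [-0.31724596  0.41231927  1.04678046  1.68739947 -0.37113643  1.26199414
  0.85932147]
amber_holder [([225.0, 113.0, 356.0, 250.0], 0.74)]
tray [([159.0, 72.0, 409.0, 278.0], 0.59)]
bulb []
wash_bottle []
[[ 245  157   38   64 1521]
 [ 273  165   39   63 1497]]
[[318.0, 164.0], [294.0, 248.0], [255.0, 148.0], [235.0, 234.0]]
[ 4.0387e+00  7.2910e-01 -1.6440e-01 -4.0000e-04 -2.0000e-04 -2.5050e-01]
```

Request:
move_arm --pt "0.4 0.07 -0.02 0 0 0 0" --pt "0.81 0.146 -0.03 0 0 0 0" --pt "0.81 0.146 -0.03 0 0 0 0"

```text
t: 25.85
eef_pos: [0.4857, -0.2002, 0.1767]
tool_rot: [-3.14, -0.002, 1.631]
force: [0.8, 1.1, -1.0]
grip_width: 0.0426
```

Request:
move_arm --pt "0.4 0.07 -0.02 0 0 0 0" --pt "0.81 0.146 -0.03 0 0 0 0" --pt "0.81 0.146 -0.03 0 0 0 0"

```text
t: 26.15
eef_pos: [0.4956, -0.1189, 0.1799]
tool_rot: [-3.14, -0.001, 1.631]
force: [-0.7, 0.5, -0.8]
grip_width: 0.0425
```

Request:
move_arm --pt "0.4 0.07 -0.02 0 0 0 0" --pt "0.81 0.146 -0.03 0 0 0 0" --pt "0.81 0.146 -0.03 0 0 0 0"

```text
t: 26.45
eef_pos: [0.5056, -0.0376, 0.1829]
tool_rot: [-3.14, -0.001, 1.631]
force: [1.1, 0.2, 0.3]
grip_width: 0.0427
```

Request:
move_arm --pt "0.4 0.07 -0.02 0 0 0 0" --pt "0.81 0.146 -0.03 0 0 0 0" --pt "0.81 0.146 -0.03 0 0 0 0"

```text
t: 26.75
eef_pos: [0.5157, 0.0439, 0.1858]
tool_rot: [-3.14, -0.0, 1.63]
force: [-1.1, -0.5, -0.5]
grip_width: 0.0425
```

Request:
move_arm --pt "0.4 0.07 -0.02 0 0 -0.02 0" --pt "0.8 0.146 -0.03 0 0 -0.04 0" --pt "0.8 0.146 -0.03 0 0 -0.25 0" --pt "0.8 0.146 -0.03 0 0 -0.25 0" --pt "0.8 0.146 -0.03 0 0 -0.25 0" --pt "0.8 0.146 -0.03 0 0 -0.25 0" --pt "0.8 0.146 -0.03 0 0 -0.25 0" --pt "0.8 0.146 -0.03 0 0 -0.25 0" --pt "0.8 0.146 -0.03 0 0 -0.25 0" --pt "0.8 0.146 -0.03 0 0 -0.25 0" --pt "0.8 0.146 -0.03 0 0 -0.25 0" --pt "0.8 0.146 -0.03 0 0 -0.25 0" --pt "0.8 0.146 -0.03 0 0 -0.25 0"

```text
t: 28.05
eef_pos: [0.5258, 0.1175, 0.1891]
tool_rot: [-3.14, -0.002, -3.095]
force: [0.4, -0.0, 0.6]
grip_width: 0.0427
```

```bash
python3 - <<'E'
from h import *
s=sensors.read_state(); print(s["t"],s["eef_pos"],s["tool_rot"],s["grip_width"],s["qpos"])
w=grab_frame("wrist"); save(w,"w10")
print([(np.round(d["rect"]).tolist(),round(d["conf"],2)) for d in spot_in(w,"lever_end")])
c,si=np.cos(.0532),np.sin(.0532)
for m in[(64,39,82),(64,57,82),(28,-92,33)]:
    print(m,proj(w,[.4641+(c*m[0]-si*m[1])/1e3,.0671+(si*m[0]+c*m[1])/1e3,m[2]/1e3]).round())
print(go((.526,.1184,.0655),.0532-np.pi))
E
```

```text
28.05 [0.52575325 0.1175472  0.18905021] [-3.14038979e+00 -1.52802229e-03 -3.09528008e+00] 0.042717765206669776 [-0.87244398  0.26132043  0.71134171  1.69741759 -0.17759249  1.25076201
  1.49566419]
[([267.0, 149.0, 290.0, 218.0], 0.97)]
(64, 39, 82) [[266. 209.]]
(64, 57, 82) [[290. 209.]]
(28, -92, 33) [[114. 153.]]
[-4.5000e-03  6.1000e-03  1.2366e+00 -2.0000e-04 -2.0000e-04 -9.0000e-04]
```

Request:
move_arm --pt "0 0.006 0.3 0 0 -0.0009 0" --pt "0 0.006 0.6 0 0 -0.0009 0" --pt "0 0.006 0.6 0 0 -0.0009 0" --pt "0 0.006 0.6 0 0 -0.0009 0"

```text
t: 28.55
eef_pos: [0.5255, 0.1187, 0.1296]
tool_rot: [-3.14, -0.002, -3.087]
force: [0.9, -0.2, 1.5]
grip_width: 0.0429
```

Request:
move_arm --pt "0 0 0.3 0 0 0 0" --pt "0 0 0.5 0 0 0 0" --pt "0 0 0.63 0 0 0 0" --pt "0 0 0.63 0 0 0 0" --pt "0 0 0.63 0 0 0 0"

```text
t: 29.05
eef_pos: [0.5264, 0.1189, 0.0676]
tool_rot: [-3.141, 0.0, -3.086]
force: [-0.9, 0.3, 0.4]
grip_width: 0.0428
```

Request:
move_arm --pt "0 0 0 0 0 0 1" --pt "0 0 0 0 0 0 1" --pt "0 0 0 0 0 0 1" --pt "0 0 0 0 0 0 1" --pt "0 0 0 0 0 0 1" --pt "0 0 0 0 0 0 1" --pt "0 0 0 0 0 0 1"

```text
t: 29.75
eef_pos: [0.5265, 0.1187, 0.0677]
tool_rot: [-3.141, 0.001, -3.086]
force: [-1.7, -1.6, 6.3]
grip_width: 0.0162
```

Request:
move_arm --pt "-0.066 0 0.031 0 0 0 1" --pt "-0.129 0 0.068 0 0 0 1" --pt "-0.187 0 0.112 0 0 0 1" --pt "-0.241 0 0.162 0 0 0 1" --pt "-0.29 0 0.216 0 0 0 1" --pt "-0.333 0 0.275 0 0 0 1" --pt "-0.37 0 0.338 0 0 0 1" --pt "-0.4 0 0.405 0 0 0 1" --pt "-0.424 0 0.474 0 0 0 1" --pt "-0.44 0 0.546 0 0 0 1" --pt "-0.44 0 0.56 0 0 0 1" --pt "-0.44 0 0.56 0 0 0 1" --pt "-0.44 0 0.56 0 0 0 1"

```text
t: 31.05
eef_pos: [0.574, 0.121, 0.0133]
tool_rot: [-3.141, 0.008, -3.086]
force: [8.3, -1.3, 6.7]
grip_width: 0.0162
```

Request:
move_arm --pt "0.01 0 0.02 0 0 0 1" --pt "0.01 0 0.02 0 0 0 1" --pt "0.01 0 0.02 0 0 0 1"

```text
t: 31.35
eef_pos: [0.5744, 0.121, 0.0121]
tool_rot: [-3.141, 0.011, -3.086]
force: [11.8, -1.0, 8.9]
grip_width: 0.0163
```

Request:
move_arm --pt "0 0 0 0 0 0 0.2" --pt "0 0 0 0 0 0 0.1" --pt "0 0 0 0 0 0 0" --pt "0 0 0 0 0 0 0" --pt "0 0 0 0 0 0 0" --pt "0 0 0 0 0 0 0"

```text
t: 31.95
eef_pos: [0.5682, 0.1212, 0.0081]
tool_rot: [-3.141, -0.002, -3.085]
force: [-0.5, 0.5, 0.2]
grip_width: 0.0426
```

Request:
move_arm --pt "0 0 -0.3 0 0 0 0" --pt "0 0 -0.7 0 0 0 0" --pt "0 0 -1 0 0 0 0" --pt "0 0 -1 0 0 0 0"

```text
t: 32.35
eef_pos: [0.5713, 0.1215, 0.1129]
tool_rot: [3.14, 0.006, -3.086]
force: [1.6, 0.2, -0.2]
grip_width: 0.0427
```

Request:
move_arm --pt "0 0 -0.3 0 0 0 0" --pt "0 0 -0.7 0 0 0 0" --pt "0 0 -1 0 0 0 0" --pt "0 0 -1 0 0 0 0" --pt "0 0 -1 0 0 0 0"

```text
t: 32.85
eef_pos: [0.5686, 0.1216, 0.2081]
tool_rot: [-3.141, -0.001, -3.085]
force: [-0.1, -0.2, -0.8]
grip_width: 0.0429
```

```bash
python3 - <<'E'
from h import *
s=sensors.read_state(); print(s["t"],s["eef_pos"],s["tool_rot"],s["grip_width"],s["force"])
w=grab_frame("wrist"); f=grab_frame("top")
print([(np.round(d["rect"]).tolist(),round(d["conf"],2)) for d in spot_in(w,"lever_end")])
c,si=np.cos(.0532),np.sin(.0532)
for m in[(108,39,28),(108,57,28),(64,48,82)]:
    print(m,proj(w,[.4641+(c*m[0]-si*m[1])/1e3,.0671+(si*m[0]+c*m[1])/1e3,m[2]/1e3]).round())
for n in("amber_holder","tray","marker","bulb","wash_bottle"): print(n,[(np.round(d["rect"]).tolist(),round(d["conf"],2)) for d in spot_in(f,n)[:2]])
v=np.hstack([cv2.resize(w["image"][0:300,60:360],(460,460),interpolation=cv2.INTER_CUBIC),cv2.resize(f["image"][150:265,290:375],(340,460),interpolation=cv2.INTER_CUBIC)])
cv2.imwrite("pics/w11.png",v[:,:,::-1])
E
```

```text
32.85 [0.56861755 0.12155054 0.20805191] [-3.14111668e+00 -7.25385720e-04 -3.08507233e+00] 0.04289509597904954 [-0.09860724 -0.17215326 -0.80797054]
[([266.0, 84.0, 287.0, 200.0], 0.56)]
(108, 39, 28) [[267. 188.]]
(108, 57, 28) [[286. 188.]]
(64, 48, 82) [[276. 148.]]
amber_holder [([320.0, 187.0, 360.0, 225.0], 0.79)]
tray [([312.0, 174.0, 370.0, 241.0], 0.93), ([422.0, 222.0, 441.0, 246.0], 0.69)]
marker [([422.0, 222.0, 442.0, 245.0], 0.5), ([138.0, 218.0, 145.0, 226.0], 0.49)]
bulb [([423.0, 222.0, 442.0, 246.0], 0.83)]
wash_bottle [([403.0, 168.0, 432.0, 190.0], 0.84)]
```

View pics/w11.png

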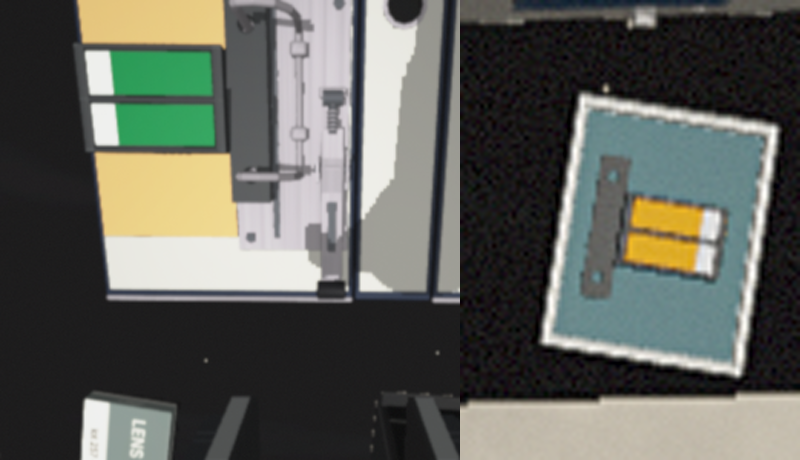

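```bash
python3 -c "
from plant import order; print(order.sign_off())"
```

```text
the job is handed in; nothing more can be done
None
```

The job is done and handed in at about 33 s of the 61 s allowed. I raised the lever until the rings opened, lifted the amber holder straight up off the posts and laid it flat in the tray. Then I pressed the lever down and backed the arm clear.

**Last checks:**
- **File:** the final picture shows the lever end where it belongs when down, and the rings over on the posts. The green holder lies on top of the stack. I did not see the blue one directly because green covers it.
- **Lever lock:** I judged this from the picture and the lever staying down after I let go. There is no sensor reading for the lock itself.
- **Tray:** amber lies flat and right way up, well inside the walls. The tool force rose to about 11 N as it touched the tray floor, a little firmer than intended.
- **Rest of the bench:** the networks found the wash bottle and bulb within about 3 px of where they started. The last marker detection covered only its red end, which matches the start; I did not check the rest of the pen at the end.

**What went wrong:** early on I turned the wrist the wrong way and the last joint ran up to its limit. It read -3.013 against the stated range of -3.01, so it may count as passing the range by 0.003 rad. The tool dipped to about 0.18 m there, with no contact force at the readings. I turned back and carried on.

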